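# Stock the stopper caddy

### The job

Gather the four solid rubber stoppers from the bench into the round caddy, each standing upright, narrow end down, on the floor of the well of its own size rank: the largest in the widest well, the next in the next, down to the smallest in the narrowest. Leave the three bored stoppers, which have a hole in the top, standing where they are.

Things in the scene. Friction and masses are not known exactly. Their poses are not given: they have to be found in the camera images.
- stopper_xl: the largest SOLID stopper: plain brown rubber, tapered and round, closed flat top; 54 mm across the top, 47 mm across the foot, 50 mm tall, about 110 g. Stands narrow end down. Origin at the centre of its foot, z up; its yaw means nothing.
- stopper_large: the second largest SOLID stopper: plain brown rubber, tapered and round, closed flat top; 45 mm across the top, 39 mm across the foot, 47 mm tall, about 75 g. Stands narrow end down. Origin at the centre of its foot, z up; its yaw means nothing.
- stopper_medium: the third largest SOLID stopper: plain brown rubber, tapered and round, closed flat top; 36 mm across the top, 31 mm across the foot, 44 mm tall, about 45 g. Stands narrow end down. Origin at the centre of its foot, z up; its yaw means nothing.
- stopper_small: the smallest SOLID stopper: plain brown rubber, tapered and round, closed flat top; 27 mm across the top, 23 mm across the foot, 40 mm tall, about 24 g. Stands narrow end down. Origin at the centre of its foot, z up; its yaw means nothing.
- bored_xl: look-alike to be left alone: a BORED stopper, same rubber, shape and size as the largest solid one (54 mm top, 47 mm foot, 50 mm tall) but with a dark 22 mm hole down from the middle of its top. Origin at the centre of its foot, z up.
- bored_large: look-alike to be left alone: a BORED stopper, same rubber, shape and size as the second largest solid one (45 mm top, 39 mm foot, 47 mm tall) but with a dark 18 mm hole down from the middle of its top. Origin at the centre of its foot, z up.
- bored_medium: look-alike to be left alone: a BORED stopper, same rubber, shape and size as the third largest solid one (36 mm top, 31 mm foot, 44 mm tall) but with a dark 15 mm hole down from the middle of its top. Origin at the centre of its foot, z up.
- caddy: fixed round caddy: grey disc 232 mm wide, 5 mm thick; centre post with black ball, top 53 mm up. Four white round wells, centres 75 mm from the middle, in its own axes: widest (66 mm inside) at +x, second (57) at -x, third (48) at -y, narrowest (39) at +y. Well floors 5 mm, rims 15 mm above the bench, walls 4 mm. Origin under its centre at bench level, z up; may be turned any way, left or right.
Mind the look-alikes: they are no part of the job. Leave any orange, purple or yellow look-alike of the stopper_xl alone.

How it is judged:
By the outcome, as a careful person would: the job done as asked, in the order asked, and still so for the second after the job is handed in, with the robot touching nothing.
It also fails if it takes over 99 s, if anything falls off the work surface, if the arm or the gripper's body presses on something with over 40 N, if the wrist force passes 120 N, or if a joint passes its speed limit or range.

### The arm

A 6-joint arm with a two-finger parallel gripper is mounted at the origin on the work surface. World frame = base frame: x ahead of the robot, y to its left, z up, the work surface at z = 0. Lengths are in mm, angles in rad, forces in N, time in s.
With the tool pointing down it reaches from about 225 to 725 mm from the base axis. Payload 3.1 kg.
Tool frame: the origin (TCP) lies between the finger pads; the fingertips stand 11 mm ahead of it and the grasp point (between the pads) lies 8 mm behind it; z points along the fingers, x is the direction in which the jaws open and shut, and the axes are right-handed (so a half turn about z gives the same grasp; the last joint's range is limited). The gripper opens to 85 mm and grips with 20 to 120 N. Pads are 22 mm wide; open, the fingers measure 114 mm over their backs; the gripper's body (76 mm by 85 mm) begins 54 mm behind the grasp point. The pads swing forward as they close: fully open they stand 13 mm farther back than shut.
Start: joints at [-1.255, 0.048, 0.099, 1.622, 0, 1.443], TCP at [225.406, -474.141, 206.612] pointing down, gripper open.
Joint ranges: [-2.91, 2.91], [-0.99, 1.94], [-1.21, 1.42], [-2.12, 2.29], [-1.49, 1.47], [-3.14, 3.14]. Speed limits (rad/s): [2.79, 2.79, 3.14, 3.14, 3.14, 3.14].

### API

Orientations are given as a rotation vector (axis times angle).
In Python, from station import manip, vision gives the robot as it stands. The module is installed in compiled form; this text tells all that it offers.
- The arm moves only by the tool jog_arm, never from a script. Its argument "targets" is a list of rows, each a list of 5 numbers: the gripper's target within -1 to 1 (fully open at 1, half-way at 0, shut at -1), then the shift along the tool's x, y, z in m, then the turn about the tool's z in degrees. In form: [[hand, tx, ty, tz, roll], ...]. A call has 1 to 12 rows; each row shifts and turns the commanded pose from where the row before left it, along the tool's axes as they then stand; what a row does not reach is not made up. A row lasts 1/10 s, in which the tool goes at most 50 mm and 8.59 degrees, less where a joint would pass 70% of its speed; a pose out of reach is approached as far as the arm can. A call is refused whole if a number of a shift passes 0.05 or a number of a turn 8.59, either way. A call with a gripper value outside its range is refused whole. The fingers move at their own pace and stop on an object; "squeeze" is the grip in N (left out, the last holds). Time passes only in rows, so rows that do not move let the fingers close. It gives the time, the measured TCP pose, the force and the opening at its end, in the units of the state.
- manip.read_state(): the state, without advancing time (a new reading comes with each control period).
- vision.read_camera(name): name is "side" or "top" or "wrist"; returns a dict with "frame" (384x512x3 uint8, red, green, blue), "fx", "fy", "cx", "cy" (pixels), "dist" ([k1, k2, p1, p2, k3] as OpenCV has them; the pictures are not rectified), "T" (4x4, takes a point from camera to world coordinates). Camera axes: x right, y up, looking along -z (the intrinsics and any distortion apply to the point x, -y, -z); pixel columns grow to the right and rows downward; lengths in mm; the calibration is good to about 2 mm. A picture is of the moment at which its call begins. There is no depth.
- manip.finish_job(): hands the job in, once; it reports no verdict.
The state is a dict: "time_s": time; "joints": joint angles; "qvel": joint speeds; "tau": joint torques, N m; "tool_pos": TCP position; "tool_rot": TCP orientation; "force": force on the tool from outside, world axes, zero at the start; "torque": the same for the moment, N m; "finger_gap": finger opening in mm.
Only numpy, scipy, OpenCV 4.12 (cv2) and the standard library are available. Lean on these libraries where they do the work, as an engineer would, in place of code of your own. Each camera call takes 0.05 s, during which the arm holds its last target.

## Working session

There is one attempt and no reset: what is moved stays moved. The work goes in short steps, Python scripts to look and compute and a tool call to move; the robot and the scene stay as the last step left them, time stands still between calls to the robot, and variables do not carry over. Pictures are saved under pics/ and viewed, and the job is handed in when it is done.

Besides the shell and the picture viewer there is one more tool, called after ">>>" as a command line: name --pt "numbers of a row" for each row, then --argument value for the rest. jog_arm: Moves the arm, as the interface text tells. Its arguments: {"type":"object","properties":{"targets":{"type":"array","items":{"type":"array","items":{"type":"number"}}},"squeeze":{"type":"number"}},"required":["targets"]}

```bash
mkdir -p pics; cat > h.py <<'E'
from station import manip, vision
import numpy as np, cv2, json
def grab(n,fn=None):
    d=vision.read_camera(n)
    if fn: cv2.imwrite('pics/'+fn,d['frame'][:,:,::-1]); np.savez('pics/'+fn+'.npz',**{k:np.array(v) for k,v in d.items()})
    return d
def load(fn): return dict(np.load('pics/'+fn+'.npz'))
def ray(d,u,v):
    K=np.array([[d['fx'],0,d['cx']],[0,d['fy'],d['cy']],[0,0,1.]])
    p=cv2.undistortPoints(np.array([[[u,v]]],float),K,np.array(d['dist'],float))[0,0]
    T=np.array(d['T']); return T[:3,3],T[:3,:3]@np.array([p[0],-p[1],-1])
def pt(d,u,v,z):
    o,r=ray(d,u,v); return o+r*(z-o[2])/r[2]
def proj(d,P):
    T=np.array(d['T']); q=T[:3,:3].T@(np.array(P,float)-T[:3,3]); q=q*[1,-1,-1]
    K=np.array([[d['fx'],0,d['cx']],[0,d['fy'],d['cy']],[0,0,1.]])
    return cv2.projectPoints(q.reshape(1,3),np.zeros(3),np.zeros(3),K,np.array(d['dist'],float))[0][0,0]
E
python3 - <<'E'
from h import *
for n in ['top','side','wrist']:
    d=grab(n,n+'0.png'); print(n,d['fx'],d['cx'],d['cy'],d['dist'],np.round(d['T'],2).tolist())
print(manip.read_state())
E
```

```text
top 459.1605365449305 242.33744761705796 193.7208889943091 [0.01110466 0.         0.         0.         0.        ] [[0.02, 1.0, -0.08, 493.59], [-1.0, 0.02, 0.0, -6.04], [0.0, 0.08, 1.0, 1009.97], [0.0, 0.0, 0.0, 1.0]]
side 355.08691536682915 256.23004514130355 193.8535405648261 [-0.01301983  0.          0.          0.          0.        ] [[0.99, 0.1, -0.14, 502.22], [-0.17, 0.59, -0.79, -620.49], [0.0, 0.8, 0.6, 523.46], [0.0, 0.0, 0.0, 1.0]]
wrist 284.03719542870533 253.69856590187945 191.89526203694663 [-0.03815986  0.          0.          0.          0.        ] [[0.43, 0.87, 0.26, 290.78], [-0.9, 0.41, 0.12, -441.1], [-0.0, -0.29, 0.96, 371.42], [0.0, 0.0, 0.0, 1.0]]
{'time_s': 0.15, 'joints': array([-1.25479287e+00,  4.86271867e-02,  9.79225614e-02,  1.62198197e+00,
       -3.75096151e-05,  1.44299827e+00]), 'qvel': array([-6.37705808e-06, -3.58768576e-03,  4.63956741e-03,  4.56826569e-04,
        1.84788768e-04, -1.53505789e-03]), 'tau': array([ 1.58791587e-03, -3.39259636e+01,  3.20423985e+01,  1.53659529e-02,
       -9.27509564e-05,  2.59831026e-06]), 'tool_pos': array([ 225.23497787, -473.64622112,  205.64424098]), 'tool_rot': array([-2.65488274e+00,  1.67744080e+00,  2.32425242e-03]), 'force': array([-1.59933287,  0.10889097,  0.68270598]), 'torque': array([0.02204969, 0.01290664, 0.03809475]), 'finger_gap': 85.45711023138576}
```

```bash
python3 -c "
import cv2
for n in ['top0','side0']:
    cv2.imwrite('pics/'+n+'b.png',cv2.resize(cv2.imread('pics/'+n+'.png'),(800,600),interpolation=cv2.INTER_CUBIC))"
```

```text
(no output)
```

View pics/top0b.png

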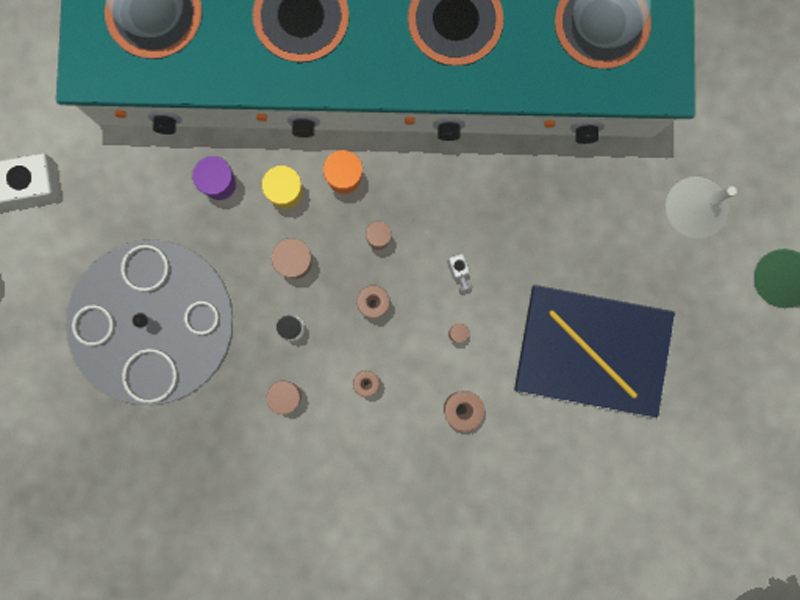

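View pics/side0b.png

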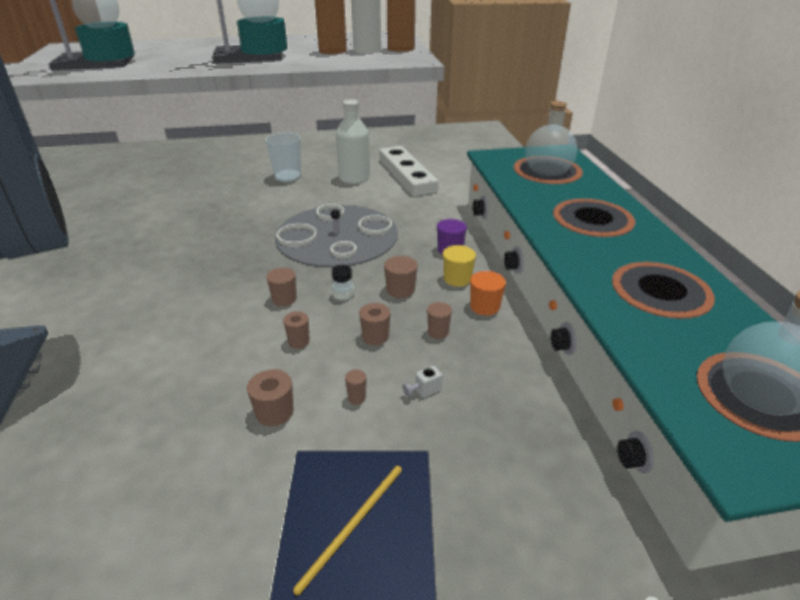

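View pics/wrist0.png

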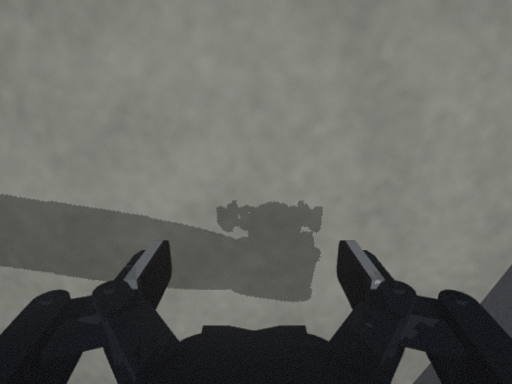

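```bash
python3 -c "
import cv2
i=cv2.imread('pics/top0.png'); c=i[85:285,30:330]
cv2.imwrite('pics/top0c.png',cv2.resize(c,(800,533),interpolation=cv2.INTER_CUBIC))
i=cv2.imread('pics/side0.png'); c=i[120:280,150:340]
cv2.imwrite('pics/side0c.png',cv2.resize(c,(712,600),interpolation=cv2.INTER_CUBIC))
hsv=cv2.cvtColor(cv2.imread('pics/top0.png'),cv2.COLOR_BGR2HSV)
for u,v in [(186,165),(182,254),(242,150),(294,213),(297,263),(250,200),(150,280)]: print(u,v,hsv[v,u])
hsv=cv2.cvtColor(cv2.imread('pics/side0.png'),cv2.COLOR_BGR2HSV)
for u,v in [(256,180),(180,188),(280,208),(227,250)]: print(u,v,hsv[v,u])
"
```

```text
186 165 [ 11  74 179]
182 254 [ 10  75 167]
242 150 [ 10  75 174]
294 213 [ 10  80 163]
297 263 [18 24 53]
250 200 [34 21 99]
150 280 [ 27  18 131]
256 180 [11 80 89]
180 188 [11 80 89]
280 208 [10 74 89]
227 250 [12 78 91]
```

View pics/top0c.png

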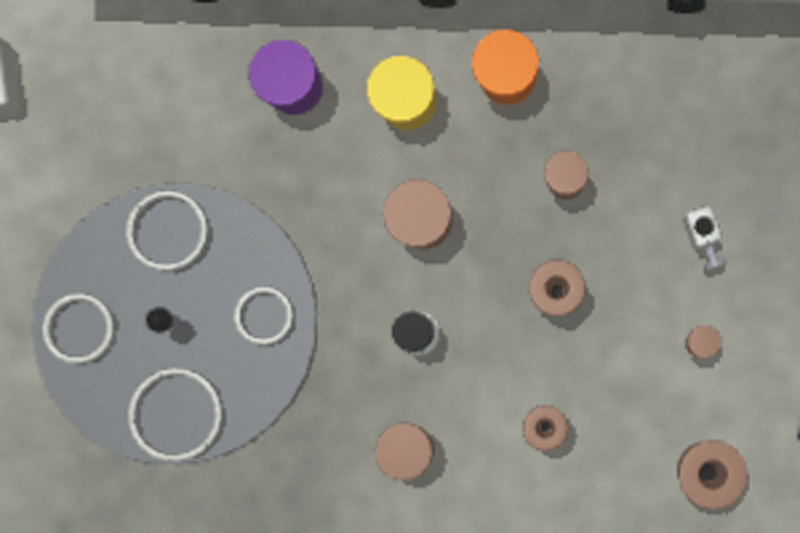

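View pics/side0c.png

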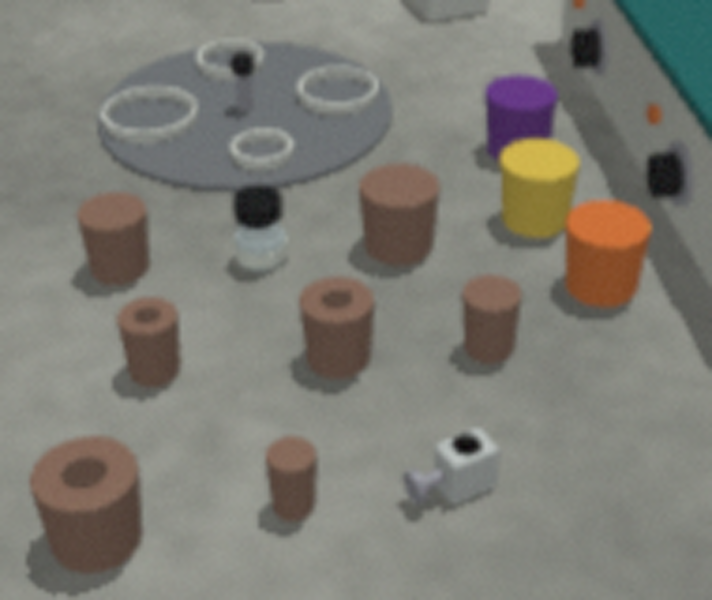

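```bash
cat > fit.py <<'E'
from h import *
from scipy.optimize import minimize
S={'xl':(27,23.5,50),'large':(22.5,19.5,47),'medium':(18,15.5,44),'small':(13.5,11.5,40)}
def sil(d,x,y,s,z0=0,ss=8):
    rt,rb,h=s; a=np.linspace(0,2*np.pi,48,endpoint=False)
    P=[(x+r*np.cos(t),y+r*np.sin(t),z) for r,z in((rt,z0+h),(rb,z0)) for t in a]
    return np.array([proj(d,p) for p in P])
def mask(d):
    h=cv2.cvtColor(d['frame'],cv2.COLOR_RGB2HSV)
    return ((h[...,0]<16)&(h[...,1]>45)&(h[...,2]>40)).astype(np.uint8)
def fit(d,x,y,s,z0=0):
    m=mask(d); h0=sil(d,x,y,s,z0); u0,v0=h0.min(0).astype(int)-14; u1,v1=h0.max(0).astype(int)+14
    u0=max(u0,0);v0=max(v0,0)
    m=cv2.morphologyEx(m,cv2.MORPH_CLOSE,np.ones((7,7)))
    _,lab=cv2.connectedComponents(m)
    c=h0.mean(0).astype(int); m=(lab==lab[c[1],c[0]])[v0:v1,u0:u1]*255.
    k=4
    M=cv2.resize(m,None,fx=k,fy=k,interpolation=cv2.INTER_LINEAR)
    def cost(p):
        hh=cv2.convexHull(((sil(d,*p,s,z0)-[u0,v0]+.5)*k*16).astype(np.int32))
        r=np.zeros(M.shape,np.uint8); cv2.fillPoly(r,[hh],255,shift=4)
        return np.abs(r-M).sum()/255/k/k
    r=minimize(cost,[x,y],method='Nelder-Mead',options=dict(initial_simplex=[[x,y],[x+6,y],[x,y+6]],xatol=.1,fatol=.1))
    return r.x,r.fun,M.sum()/255/k/k
if __name__=='__main__':
    t=load('top0.png');s=load('side0.png')
    crop=lambda a,b:(30+a*300/800,85+b*200/533)
    for n,c,k in [('xl',(417,213),'xl'),('large',(404,451),'large'),('medium',(566,173),'medium'),('small',(704,341),'small'),('bxl',(712,475),'xl'),('blarge',(557,287),'large'),('bmed',(546,428),'medium')]:
        p=pt(t,*crop(*c),S[k][2])[:2]
        a=fit(t,*p,S[k]); b=fit(s,*a[0],S[k])
        print(n,np.round(a[0],1),np.round(a[1:],1),'side',np.round(b[0],1),np.round(b[1:],1))
    for n,c,z in [('w66',(175,415),15),('w57',(167,230),15),('w48',(78,328),15),('w39',(264,316),15),('post',(160,319),45),('vial',(414,331),40),('disc',(176,322),5)]:
        print(n,np.round(pt(t,*crop(*c),z),1))
    cs=lambda a,b:(150+a*190/712,120+b*160/600)
    for n,c,z in [('w66',(148,112),15),('w57',(338,88),15),('w48',(229,58),15),('w39',(262,147),15),('disc',(245,112),5),('purple',(520,95),50),('yellow',(540,161),50),('orange',(607,224),50)]:
        print('side',n,np.round(pt(s,*cs(*c),z),1))
E
python3 fit.py
```

```text
xl [630.3 111.5] [ 34.2 532. ] side [629.1 110.4] [224.2 666. ]
large [441.9 116.5] [ 29.5 369. ] side [442.1 115.2] [202.3 543. ]
medium [666.   -6.1] [ 23.5 236. ] side [665.8  -5.1] [ 35.3 305. ]
small [ 533.3 -118.1] [ 16.8 131. ] side [ 532.4 -118.4] [ 37.6 244. ]
bxl [ 429.5 -125. ] [ 33.6 536. ] side [ 428.4 -124.8] [ 75. 850.]
blarge [ 5.724e+02 -4.000e-01] [ 29.7 345. ] side [5.73e+02 2.00e-01] [246.7 653. ]
bmed [462.5   6.1] [ 18.9 230. ] side [460.9   9.8] [234.8 514. ]
w66 [464.7 303.9  15. ]
w57 [614.7 317.5  15. ]
w48 [533.2 385.5  15. ]
w39 [546.2 235.7  15. ]
post [540.5 309.9  45. ]
vial [535.6 110.6  40. ]
disc [540.2 309.8   5. ]
side w66 [466.9 295.9  15. ]
side w57 [616.2 309.3  15. ]
side w48 [534.6 375.2  15. ]
side w39 [548.7 229.3  15. ]
side disc [541.2 301.2   5. ]
side purple [738.2 212.6  50. ]
side yellow [729.2 121.   50. ]
side orange [751.7  40.7  50. ]
```

```bash
cat > ov.py <<'E'
from h import *
def overlay(d,C,yaw,out,box,k):
    img=d['frame'][:,:,::-1].copy(); u0,v0,u1,v1=box
    im=cv2.resize(img[v0:v1,u0:u1],None,fx=k,fy=k,interpolation=cv2.INTER_CUBIC)
    def circ(c,r,z,col):
        a=np.linspace(0,2*np.pi,60)
        q=np.array([proj(d,(c[0]+r*np.cos(t),c[1]+r*np.sin(t),z)) for t in a])
        q=((q-[u0,v0]+.5)*k).astype(np.int32); cv2.polylines(im,[q],True,col,1)
    circ(C,116,5,(0,0,255))
    for r,a in [(37,0),(32.5,np.pi),(28,-np.pi/2),(23.5,np.pi/2)]:
        circ((C[0]+75*np.cos(yaw+a),C[1]+75*np.sin(yaw+a)),r,15,(0,255,0))
    cv2.imwrite(out,im)
if __name__=='__main__':
    overlay(load('top0.png'),(539.7,310.6),np.pi+.09,'pics/ovt.png',(35,145,155,265),5)
    overlay(load('side0.png'),(539.7,310.6),np.pi+.09,'pics/ovs.png',(165,120,265,180),7)
E
python3 ov.py
```

```text
(no output)
```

View pics/ovt.png

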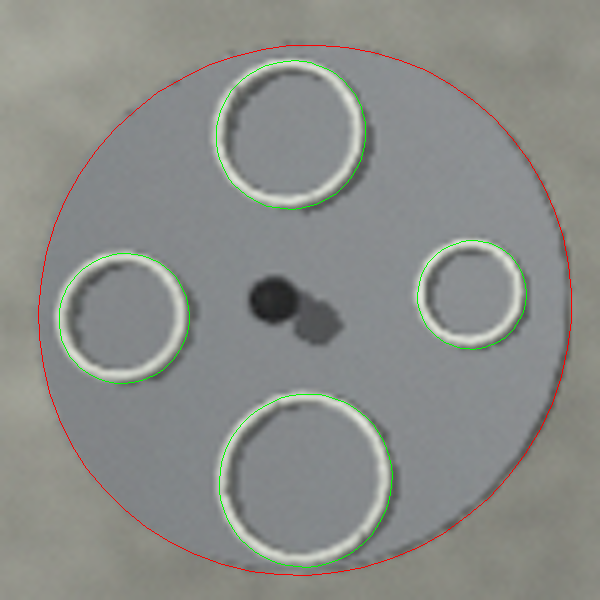

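View pics/ovs.png

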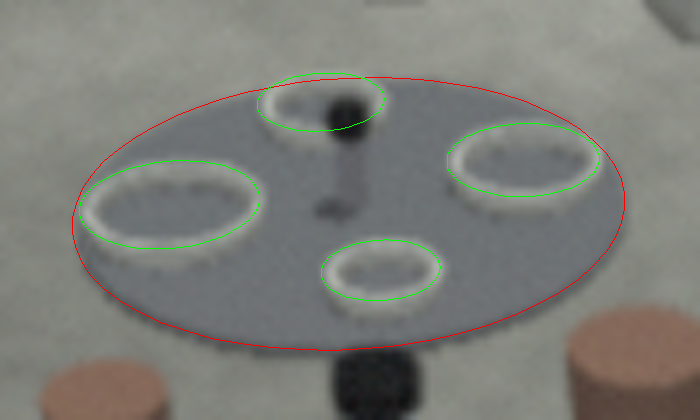

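Top view (crop pixels), solid with closed tops: xl (417,213), large (404,451), medium (566,173), small (704,341). Bored ones with dark holes, to be left alone: (712,475), (557,287), (546,428). The coloured XL look-alikes at (285,75), (400,88) and (505,63) also stay. The caddy overlay matches both views. First I'll turn the jaws to open along world y, so tool x = +y, tool y = +x and tool z = down.

>>> jog_arm --pt "1 0 0 0 -8.587" --pt "1 0 0 0 -8.587" --pt "1 0 0 0 -8.587" --pt "1 0 0 0 -8.587" --pt "1 0 0 0 -8.587" --pt "1 0 0 0 -8.587" --pt "1 0 0 0 -8.587" --pt "1 0 0 0 -8.587" --pt "1 0 0 0 -8.587" --pt "1 0 0 0 -8.587" --pt "1 0 0 0 -8.587" --pt "1 0 0 0 -8.587" --squeeze 40

```text
time_s: 1.35
tool_pos: [225.3, -473.9, 206.1]
tool_rot: [-2.962, -1.044, -0.0]
force: [-0.4, 0.5, 0.7]
finger_gap: 85.4
```

>>> jog_arm --pt "1 0 0 0 -8.587" --pt "1 0 0 0 -8.587" --pt "1 0 0 0 -8.587" --pt "1 0 0 0 -8.587" --pt "1 0 0 0 -8.587" --pt "1 0 0 0 -8.587" --pt "1 0 0 0 0" --pt "1 0 0 0 0"

```text
time_s: 2.15
tool_pos: [225.4, -474.0, 206.3]
tool_rot: [-2.225, -2.217, -0.0]
force: [0.5, 0.5, 0.3]
finger_gap: 85.2
```

>>> jog_arm --pt "1 0.039 0.027 0 0" --pt "1 0.039 0.027 0 0" --pt "1 0.039 0.027 0 0" --pt "1 0.039 0.027 0 0" --pt "1 0.039 0.027 0 0" --pt "1 0.039 0.027 0 0" --pt "1 0.039 0.027 0 0" --pt "1 0.039 0.027 0 0" --pt "1 0.039 0.027 0 0" --pt "1 0.039 0.027 0 0" --pt "1 0.039 0.027 0 0" --pt "1 0.039 0.027 0 0"

```text
time_s: 3.35
tool_pos: [550.3, -4.3, 206.6]
tool_rot: [2.224, 2.218, 0.0]
force: [0.5, -1.1, 0.0]
finger_gap: 85.6
```

>>> jog_arm --pt "1 0.039 0.027 0 0" --pt "1 0.039 0.027 0 0" --pt "1 0.039 0.027 0 0" --pt "1 0 0 0.03 0" --pt "1 0 0 0.03 0" --pt "1 0 0 0 0" --pt "1 0 0 0 0"

```text
time_s: 4.05
tool_pos: [629.6, 110.7, 145.9]
tool_rot: [-2.222, -2.219, 0.003]
force: [0.4, 0.2, -0.1]
finger_gap: 85.4
```

```bash
python3 - <<'E'
from h import *
s=manip.read_state(); print(s['tool_pos'],s['tool_rot'],s['joints'])
d=grab('wrist','w1.png'); print(proj(d,(630,111,50)),proj(d,(630,111,0)))
E
```

```text
[629.57893475 110.65549544 145.8879213 ] [-2.22197986 -2.21857265  0.00314752] [ 6.91739504e-02  3.48507797e-01  3.24564590e-01  1.54944564e+00
 -7.31847420e-05  7.07086329e-02]
[252.541418   187.46947509] [252.73829002 175.53828346]
```

View pics/w1.png

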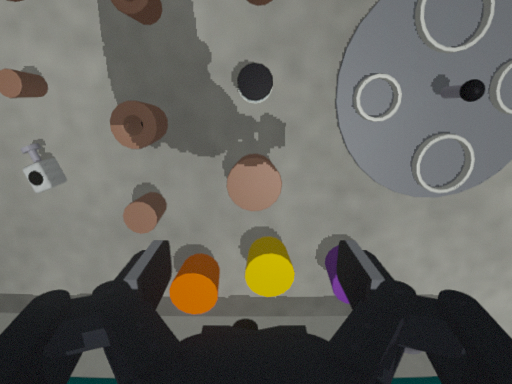

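```bash
python3 - <<'E'
from fit import *
d=load('w1.png')
print(fit(d,629,111,S['xl'])); print(fit(d,572,0,S['large'])); print(fit(d,666,-6,S['medium']))
h=sil(d,630,111,S['xl']); im=d['frame'][:,:,::-1].copy()
for n,x,y,k in [('a',630,111,'xl'),('b',572,0,'large'),('c',666,-6,'medium')]:
    cv2.polylines(im,[sil(d,x,y,S[k])[:48].astype(np.int32)],True,(0,255,0),1)
    cv2.polylines(im,[sil(d,x,y,S[k])[48:].astype(np.int32)],True,(255,0,0),1)
cv2.imwrite('pics/w1o.png',cv2.resize(im[90:310,100:350],None,fx=3,fy=3)[:600,:])
E
```

```text
(array([627.24384689, 112.12056541]), np.float64(134.158203125), np.float64(2432.0))
(array([570.94012654,   1.66304737]), np.float64(149.142578125), np.float64(2180.0))
(array([663.23300457,  -4.37275887]), np.float64(109.34375), np.float64(1261.0))
```

View pics/w1o.png

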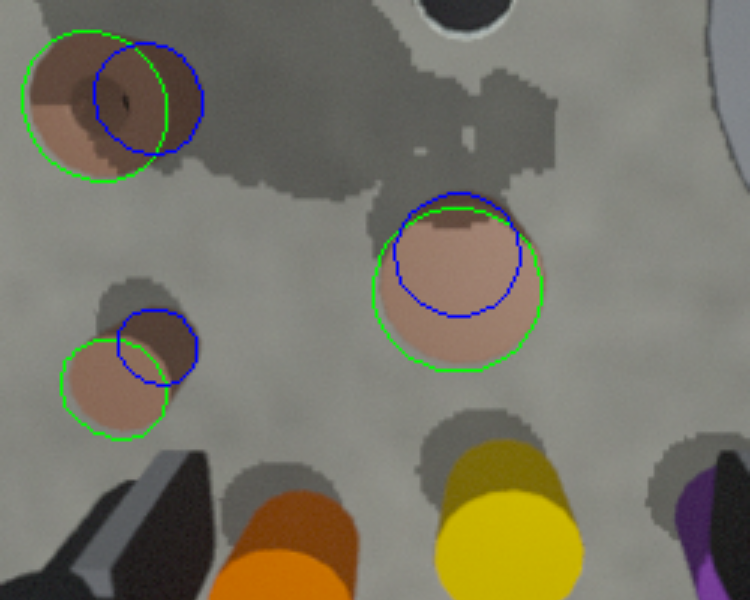

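>>> jog_arm --pt "1 0.0005 0 0.03 0" --pt "1 0 0 0.03 0" --pt "1 0 0 0.03 0" --pt "1 0 0 0.018 0" --pt "1 0 0 0.01 0" --pt "1 0 0 0 0" --pt "-1 0 0 0 0" --pt "-1 0 0 0 0" --pt "-1 0 0 0 0" --pt "-1 0 0 0 0" --pt "-1 0 0 0 0" --pt "-1 0 0 0 0"

```text
time_s: 5.3
tool_pos: [630.5, 111.3, 28.7]
tool_rot: [2.222, 2.221, 0.0]
force: [-0.7, 0.0, -0.9]
finger_gap: 0.5
```

>>> jog_arm --pt "-1 0 0 0 0" --pt "-1 0 0 0 0" --pt "-1 0 0 0 0"

```text
time_s: 5.6
tool_pos: [630.4, 111.3, 28.5]
tool_rot: [-2.221, -2.221, 0.0]
force: [-0.7, -0.7, 0.7]
finger_gap: -0.1
```

```bash
python3 - <<'E'
from h import *
s=manip.read_state(); print(s['tool_pos'],s['force'],s['finger_gap'])
d=grab('side','s1.png'); cv2.imwrite('pics/s1c.png',cv2.resize(d['frame'][80:220,180:350,::-1],None,fx=4,fy=4,interpolation=cv2.INTER_CUBIC))
E
```

```text
[630.39844443 111.3315435   28.5106079 ] [-0.72375053 -0.66604017  0.70827115] -0.10814925412137989
```

View pics/s1c.png

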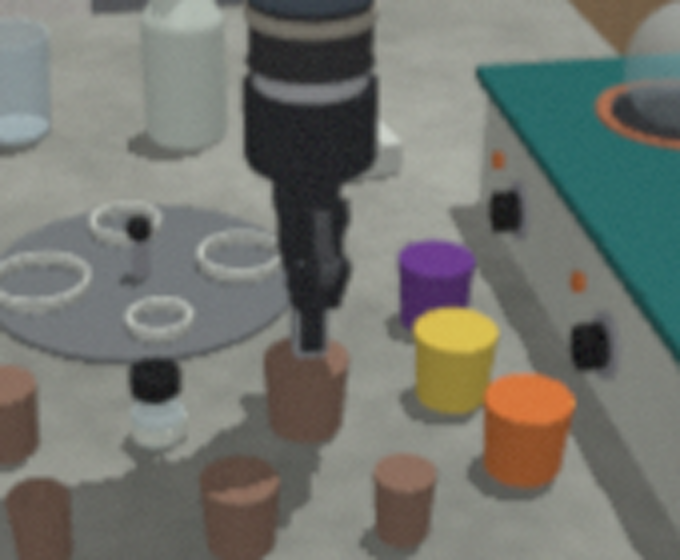

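```bash
python3 - <<'E'
from h import *
d=load('s1.png'); cv2.imwrite('pics/s1d.png',cv2.resize(d['frame'][130:200,225:300,::-1],None,fx=8,fy=8,interpolation=cv2.INTER_CUBIC))
for z in (0,17,28,50,90): print(z,(proj(d,(630,111,z))-[225,130])*8)
d=grab('wrist','w2.png')
for z in (17,28,50): print(z,proj(d,(630,111,z)))
E
```

```text
0 [249.37185031 440.71773408]
17 [249.48197791 396.75806472]
28 [249.55457052 367.78212779]
50 [249.70300298 308.5362606 ]
90 [249.98452114 196.17808935]
17 [251.05477289 219.99300209]
28 [250.89470766 226.5854378 ]
50 [250.51176894 242.37073726]
```

View pics/s1d.png

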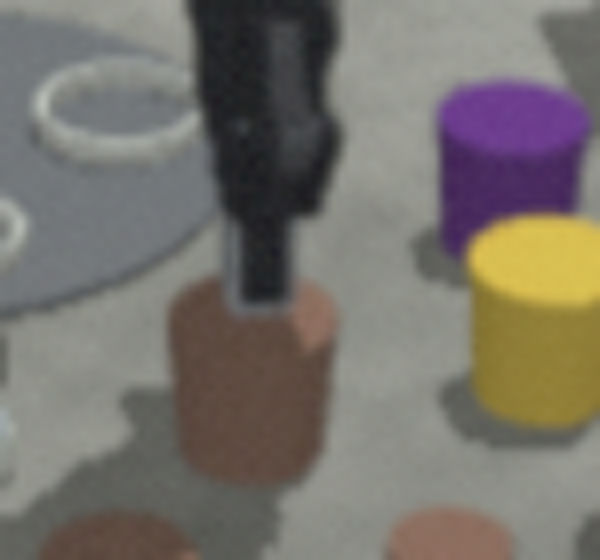

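View pics/w2.png

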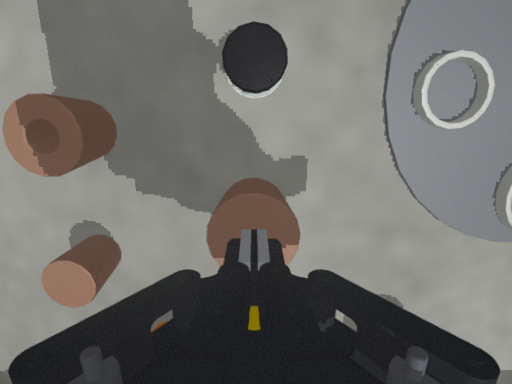

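```bash
python3 - <<'E'
from fit import *
d=load('w2.png'); im=d['frame'][:,:,::-1].copy()
for x,y,k in [(630,111,'xl'),(572,0,'large'),(666,-6,'medium')]:
    q=sil(d,x,y,S[k]); 
    cv2.polylines(im,[q[:48].astype(np.int32)],True,(0,255,0),1); cv2.polylines(im,[q[48:].astype(np.int32)],True,(255,0,0),1)
a=np.linspace(0,6.28,60)
cv2.polylines(im,[np.array([proj(d,(614.2+32.5*np.cos(t),317.2+32.5*np.sin(t),15)) for t in a]).astype(np.int32)],True,(0,0,255),1)
cv2.imwrite('pics/w2o.png',cv2.resize(im,(800,600)))
s=manip.read_state();print(s['joints'],s['tau'],s['tool_pos'], np.array(d['T'])[:3,3])
E
```

```text
[7.00736366e-02 3.76957548e-01 1.26696414e-01 1.32066857e+00
 1.35911078e-05 7.01703673e-02] [ 1.30977780e-03 -4.56300116e+01  3.14812660e+01  2.86953342e-03
 -2.75304756e-04  1.62084251e-05] [630.42259608 111.3176713   28.53862625] [557.34152966 112.87110795 194.41272406]
```

View pics/w2o.png

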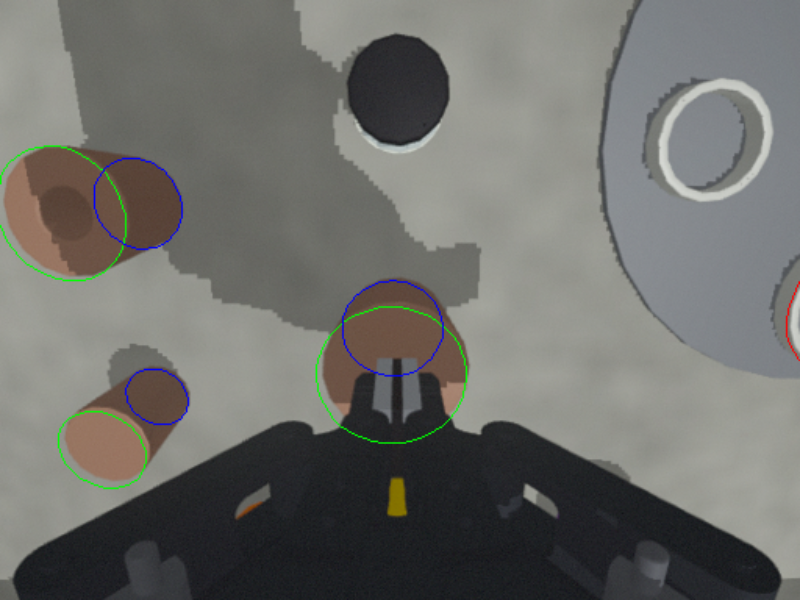

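```bash
python3 - <<'E'
from h import *
a=load('w2.png');b=load('s1.png')
def tri(p,q):
    o1,r1=ray(a,*p);o2,r2=ray(b,*q); 
    A=np.c_[r1,-r2]; t=np.linalg.lstsq(A,o2-o1,rcond=None)[0]
    return o1+r1*t[0],o2+r2*t[1]
print(tri((251,229),(257.7,168.5)),tri((242,229),(255,168.5)))
for y in (111,100,90,83): 
  o,r=ray(b,257.7,168.5); t=(y-o[1])/r[1]; print(o+r*t)
E
```

```text
(array([624.24276609, 111.24218838,  44.62270188]), array([633.97076692, 112.29918732,  48.95605806])) (array([621.39354585, 106.37303497,  51.00174673]), array([626.26238709, 106.93238108,  53.15098546]))
[633.73718657 111.          49.79732504]
[631.75950111 100.          56.92019078]
[629.96160523  90.          63.39552327]
[628.70307812  83.          67.92825601]
```

The gripper shut on nothing. Both views put the closed fingertips at about z 50, level with the stopper top, although the TCP reads z 28.5. The stated tip position would be z 17, so the real tips sit about 33 mm higher than the text says. The stopper still stands upright. I'll lift, open and measure the open tip height before going lower.

>>> jog_arm --pt "-1 0 0 -0.03 0" --pt "1 0 0 -0.02 0" --pt "1 0 0 0 0" --pt "1 0 0 0 0" --pt "1 0 0 0 0" --pt "1 0 0 0 0" --pt "1 0 0 0 0" --pt "1 0 0 0 0"

```text
time_s: 6.5
tool_pos: [630.0, 111.3, 77.7]
tool_rot: [-2.221, -2.221, 0.002]
force: [0.5, -0.1, -0.2]
finger_gap: 85.5
```

```bash
python3 - <<'E'
from h import *
s=manip.read_state(); print(s['tool_pos'],s['finger_gap'])
d=grab('side','s2.png'); cv2.imwrite('pics/s2d.png',cv2.resize(d['frame'][110:200,210:310,::-1],None,fx=6.6,fy=6.6,interpolation=cv2.INTER_CUBIC))
d=grab('wrist','w3.png')
E
```

```text
[629.95742705 111.28259277  77.73802863] 85.49681297975944
```

View pics/s2d.png

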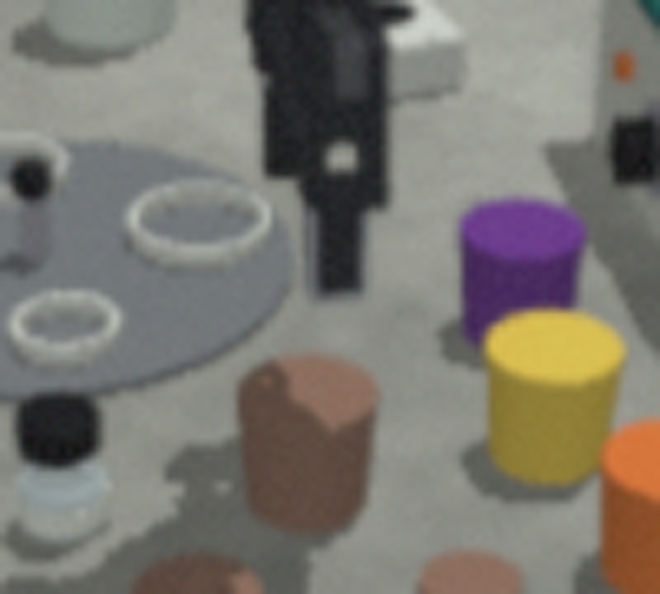

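View pics/w3.png

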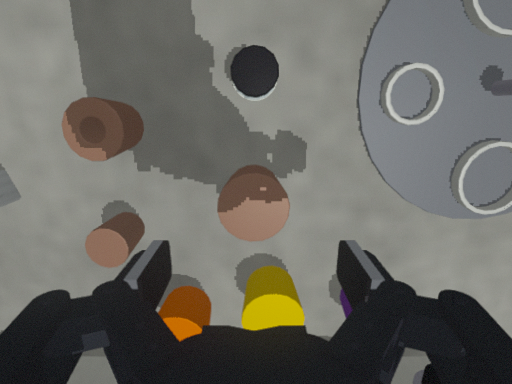

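```bash
python3 - <<'E'
from h import *
b=load('s2.png')
for y in (54,61,69,111):
  o,r=ray(b,261.2,154.4); t=(y-o[1])/r[1]; print(y,o+r*t)
w=load('w3.png')
# inner tip edges in the wrist view: left ~ (170,241), right (339,241); find plane where y diff =85
for z in (77.7,90,100,110,120,130): print(z,pt(w,170,241,z),pt(w,339,241,z))
# shut
w=load('w2.png')
for z in (28,40,45,50,55): print(z,pt(w,241,229,z),pt(w,267,229,z))
E
```

```text
54 [631.22839041  54.         122.99870615]
61 [632.5672368   61.         118.84261984]
69 [634.09734695  69.         114.09280691]
111 [642.13042527 111.          89.15628904]
77.7 [639.77199466  58.60532516  77.7       ] [639.8052086  167.92038719  77.7       ]
90 [633.6612376   62.61929947  90.        ] [633.69199396 163.84588454  90.        ]
100 [628.69314243  65.88269323 100.        ] [628.72190076 160.53328076 100.        ]
110 [623.72504725  69.14608698 110.        ] [623.75180755 157.22067697 110.        ]
120 [618.75695208  72.40948073 120.        ] [618.78171435 153.90807319 120.        ]
130 [613.78885691  75.67287448 130.        ] [613.81162115 150.59546941 130.        ]
28 [631.66698121 104.69397755  28.        ] [631.67215016 121.24870438  28.        ]
40 [626.30738252 105.28362936  40.        ] [626.31217873 120.64459699  40.        ]
45 [624.07421639 105.52931762  45.        ] [624.07885731 120.39288557  45.        ]
50 [621.84105027 105.77500587  50.        ] [621.84553588 120.14117416  50.        ]
55 [619.60788415 106.02069413  55.        ] [619.61221445 119.88946274  55.        ]
```

>>> jog_arm --pt "1 0 0 0.03 0" --pt "1 0 0 0.03 0" --pt "1 0 0 0.018 0" --pt "1 0 0 0.01 0" --pt "1 0 0 0 0" --pt "1 0 0 0 0"

```text
time_s: 7.2
tool_pos: [631.2, 111.4, -8.5]
tool_rot: [2.221, 2.221, 0.002]
force: [0.5, -0.1, -0.5]
finger_gap: 85.2
```

```bash
python3 - <<'E'
from h import *
d=grab('side','s3.png'); cv2.imwrite('pics/s3d.png',cv2.resize(d['frame'][110:200,210:310,::-1],None,fx=6.6,fy=6.6,interpolation=cv2.INTER_CUBIC))
E
```

```text
(no output)
```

View pics/s3d.png

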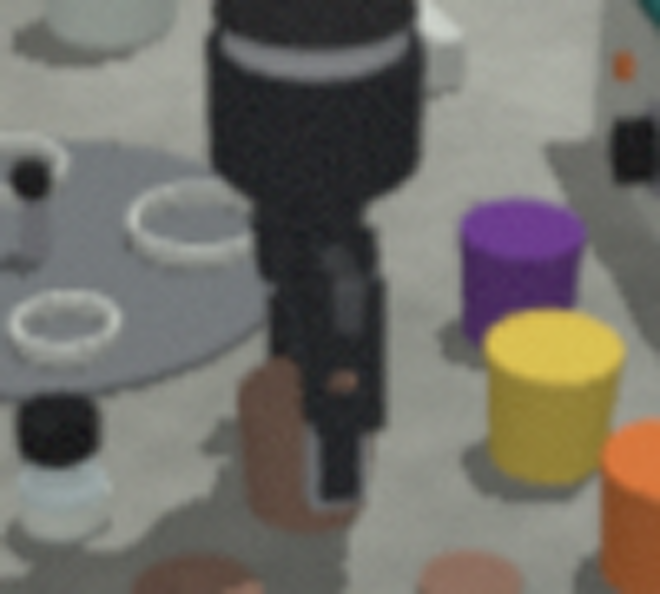

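>>> jog_arm --pt "-1 0 -0.001 0.001 0" --pt "-1 0 0 0 0" --pt "-1 0 0 0 0" --pt "-1 0 0 0 0" --pt "-1 0 0 0 0" --pt "-1 0 0 0 0" --pt "-1 0 0 0 0" --pt "-1 0 0 0 0"

```text
time_s: 8.05
tool_pos: [630.6, 111.3, -8.9]
tool_rot: [2.22, 2.22, 0.003]
force: [-1.2, -0.8, 5.3]
finger_gap: 52.2
```

>>> jog_arm --pt "-1 0 0 -0.01 0" --pt "-1 0 0 -0.02 0" --pt "-1 0 0 -0.03 0" --pt "-1 0 0 -0.03 0" --pt "-1 0 0 0 0" --pt "-1 0 0 0 0"

```text
time_s: 8.65
tool_pos: [629.9, 111.4, 80.3]
tool_rot: [2.221, 2.221, 0.002]
force: [0.2, 0.4, -1.1]
finger_gap: 51.3
```

```bash
python3 - <<'E'
from h import *
d=grab('side','s4.png'); cv2.imwrite('pics/s4d.png',cv2.resize(d['frame'][90:200,200:310,::-1],None,fx=5.4,fy=5.4,interpolation=cv2.INTER_CUBIC))
E
```

View pics/s4d.png

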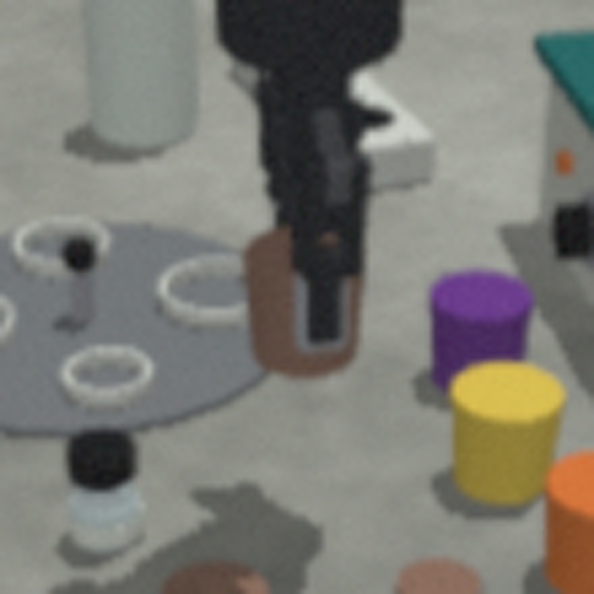

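>>> jog_arm --pt "-1 0.024 -0.0204 0 0" --pt "-1 0.024 -0.0204 0 0" --pt "-1 0.024 -0.0204 0 0" --pt "-1 0.024 -0.0204 0 0" --pt "-1 0.024 -0.0204 0 0" --pt "-1 0.024 -0.0204 0 0" --pt "-1 0.024 -0.0204 0 0" --pt "-1 0.024 -0.0204 0 0" --pt "-1 0 0 0.03 0" --pt "-1 0 0 0.02 0" --pt "-1 0 0 0 0" --pt "-1 0 0 0 0"

```text
time_s: 9.9
tool_pos: [464.6, 302.5, 27.7]
tool_rot: [-2.221, -2.22, 0.007]
force: [0.9, 0.1, 0.3]
finger_gap: 51.5
```

```bash
python3 - <<'E'
from h import *
d=grab('side','s5.png'); cv2.imwrite('pics/s5d.png',cv2.resize(d['frame'][70:200,150:290,::-1],None,fx=4.6,fy=4.6,interpolation=cv2.INTER_CUBIC))
d=grab('wrist','w5.png')
E
```

```text
(no output)
```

View pics/s5d.png

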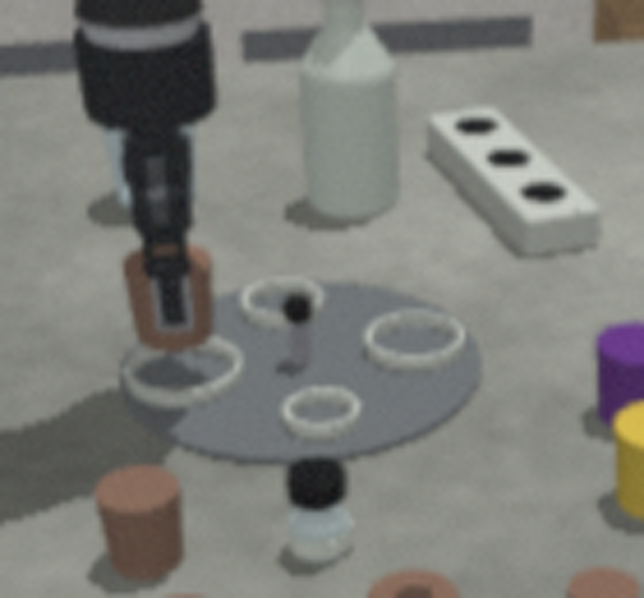

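View pics/w5.png

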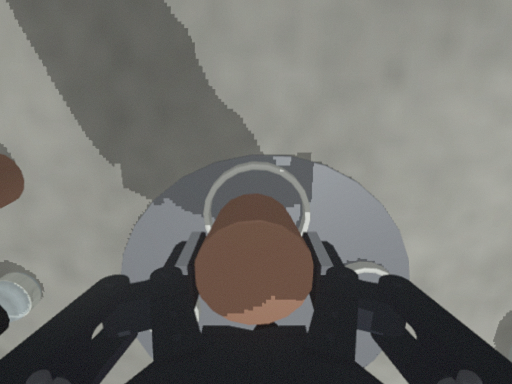

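```bash
python3 - <<'E'
from fit import *
d=load('s5.png'); im=cv2.resize(d['frame'][70:200,150:290,::-1],None,fx=4.6,fy=4.6).copy()
q=(sil(d,464.8,303.8,S['xl'],36.6)-[150,70]+.5)*4.6
for c in (q[:48],q[48:]): cv2.polylines(im,[c.astype(np.int32)],True,(0,255,0),1)
q=(sil(d,464.8,303.8,(37,33,5),10)-[150,70]+.5)*4.6
cv2.polylines(im,[q[:48].astype(np.int32)],True,(0,0,255),1)
cv2.imwrite('pics/s5o.png',im)
E
```

```text
(no output)
```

View pics/s5o.png

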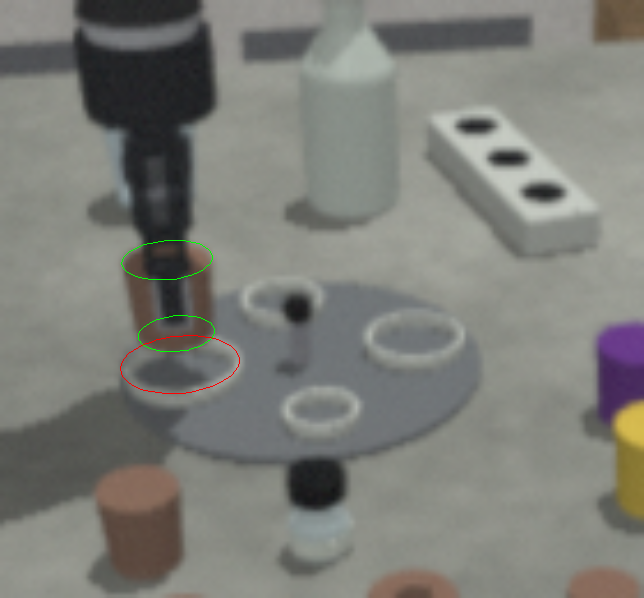

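>>> jog_arm --pt "-1 0.001 0 0.015 0" --pt "-1 0 0 0.008 0" --pt "-1 0 0 0.004 0" --pt "-1 0 0 0.002 0" --pt "-1 0 0 0 0" --pt "-1 0 0 0 0"

```text
time_s: 10.6
tool_pos: [466.5, 304.4, 0.8]
tool_rot: [2.222, 2.221, 0.001]
force: [0.1, 0.3, -1.9]
finger_gap: 51.9
```

```bash
python3 - <<'E'
from h import *
d=grab('side','s6.png'); cv2.imwrite('pics/s6d.png',cv2.resize(d['frame'][110:180,160:240,::-1],None,fx=8,fy=8,interpolation=cv2.INTER_CUBIC))
E
```

```text
(no output)
```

View pics/s6d.png

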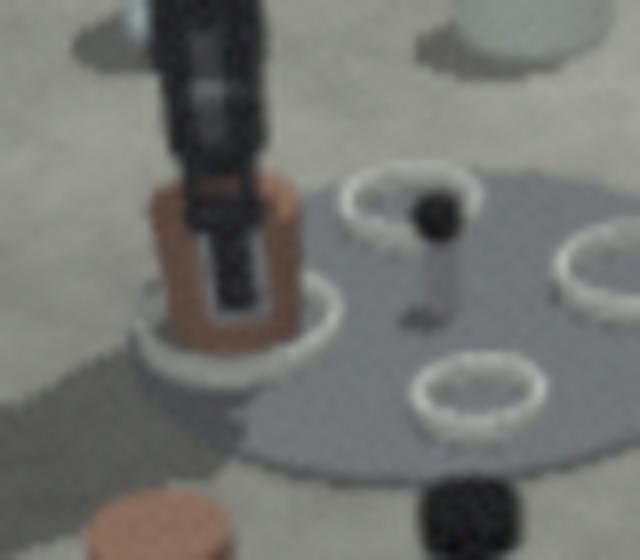

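>>> jog_arm --pt "-1 0 0 0.003 0" --pt "-1 0 0 0 0" --pt "-1 0 0 0 0"

```text
time_s: 10.95
tool_pos: [466.2, 304.3, -2.4]
tool_rot: [-2.222, -2.221, 0.0]
force: [-1.3, -0.9, -0.7]
finger_gap: 51.9
```

>>> jog_arm --pt "-1 0 0 0.0015 0" --pt "-1 0 0 0 0"

```text
time_s: 11.15
tool_pos: [466.4, 304.4, -3.8]
tool_rot: [2.222, 2.221, 0.0]
force: [0.0, -0.4, -0.8]
finger_gap: 51.7
```

>>> jog_arm --pt "0.35 0 0 0 0" --pt "0.5 0 0 0 0" --pt "0.7 0 0 0 0" --pt "0.7 0 0 0 0" --pt "0.7 0 0 -0.02 0" --pt "0.7 0 0 -0.03 0" --pt "0.8 0 0 -0.03 0" --pt "1 0 0 -0.03 0" --pt "1 0 0 0 0"

```text
time_s: 12.05
tool_pos: [469.7, 306.0, 112.0]
tool_rot: [2.219, 2.219, 0.015]
force: [0.7, -0.7, 1.0]
finger_gap: 85.3
```

```bash
python3 - <<'E'
from h import *
d=grab('side','s7.png'); cv2.imwrite('pics/s7d.png',cv2.resize(d['frame'][110:180,160:240,::-1],None,fx=8,fy=8,interpolation=cv2.INTER_CUBIC))
E
```

```text
(no output)
```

View pics/s7d.png

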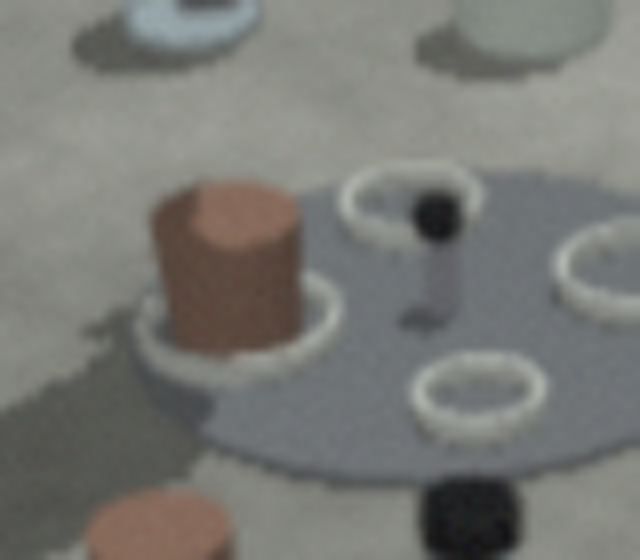

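XL stands upright in the widest well. Next is large at (442, 116).

>>> jog_arm --pt "1 -0.0377 -0.0047 0 0" --pt "1 -0.0377 -0.0047 0 0" --pt "1 -0.0377 -0.0047 0 0" --pt "1 -0.0377 -0.0047 0 0" --pt "1 -0.0377 -0.0047 0 0" --pt "1 0 0 0 0" --pt "1 0 0 0 0"

```text
time_s: 12.8
tool_pos: [442.0, 115.3, 104.9]
tool_rot: [-2.223, -2.218, 0.002]
force: [0.8, 0.8, -0.9]
finger_gap: 85.3
```

>>> jog_arm --pt "1 0.001 0 0.03 0" --pt "1 0 0 0.03 0" --pt "1 0 0 0.03 0" --pt "1 0 0 0.015 0" --pt "1 0 0 0.01 0" --pt "1 0 0 0 0" --pt "1 0 0 0 0"

```text
time_s: 13.5
tool_pos: [443.2, 117.5, -8.5]
tool_rot: [2.22, 2.222, 0.001]
force: [-0.3, 0.3, 0.2]
finger_gap: 85.2
```

```bash
python3 - <<'E'
from h import *
d=grab('side','s8.png'); cv2.imwrite('pics/s8d.png',cv2.resize(d['frame'][110:210,150:270,::-1],None,fx=5.4,fy=5.4,interpolation=cv2.INTER_CUBIC))
E
```

```text
(no output)
```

View pics/s8d.png

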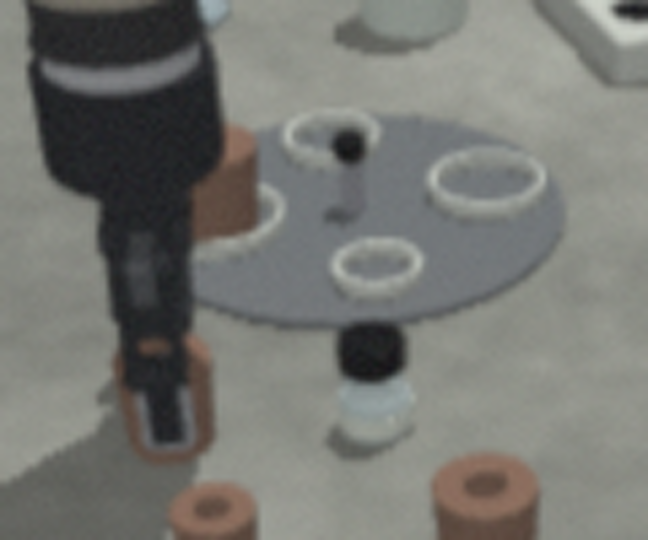

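Aligned. Closing and lifting.

>>> jog_arm --pt "-1 0 0 0 0" --pt "-1 0 0 0 0" --pt "-1 0 0 0 0" --pt "-1 0 0 0 0" --pt "-1 0 0 0 0" --pt "-1 0 0 0 0" --pt "-1 0 0 0 0" --pt "-1 0 0 0 0"

```text
time_s: 14.35
tool_pos: [443.6, 116.8, -7.8]
tool_rot: [2.221, 2.22, 0.002]
force: [-0.8, -1.2, 6.7]
finger_gap: 42.8
```

>>> jog_arm --pt "-1 0 0 -0.01 0" --pt "-1 0 0 -0.02 0" --pt "-1 0 0 -0.03 0" --pt "-1 0 0 -0.03 0" --pt "-1 0 0 -0.02 0" --pt "-1 0 0 0 0" --pt "-1 0 0 0 0"

```text
time_s: 15.05
tool_pos: [442.7, 116.8, 100.7]
tool_rot: [-2.222, -2.221, 0.0]
force: [0.9, 0.4, -1.0]
finger_gap: 42.6
```

>>> jog_arm --pt "-1 0.025 0.0215 0 0" --pt "-1 0.025 0.0215 0 0" --pt "-1 0.025 0.0215 0 0" --pt "-1 0.025 0.0215 0 0" --pt "-1 0.025 0.0215 0 0" --pt "-1 0.025 0.0215 0 0" --pt "-1 0.025 0.0215 0 0" --pt "-1 0.025 0.0215 0 0" --pt "-1 0 0 0.03 0" --pt "-1 0 0 0.03 0" --pt "-1 0 0 0 0" --pt "-1 0 0 0 0"

```text
time_s: 16.25
tool_pos: [612.4, 315.9, 37.9]
tool_rot: [-2.22, -2.219, 0.009]
force: [0.6, 0.3, -0.1]
finger_gap: 42.7
```

```bash
python3 - <<'E'
from fit import *
z=manip.read_state()['tool_pos'][2]
d=grab('side','s9.png'); im=cv2.resize(d['frame'][80:190,170:310,::-1],None,fx=5.4,fy=5.4,interpolation=cv2.INTER_CUBIC)
q=(sil(d,614.2,317.2,S['large'],z+7.9)-[170,80]+.5)*5.4
for c in (q[:48],q[48:]): cv2.polylines(im,[c.astype(np.int32)],True,(0,255,0),1)
cv2.imwrite('pics/s9d.png',im)
E
```

```text
(no output)
```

View pics/s9d.png

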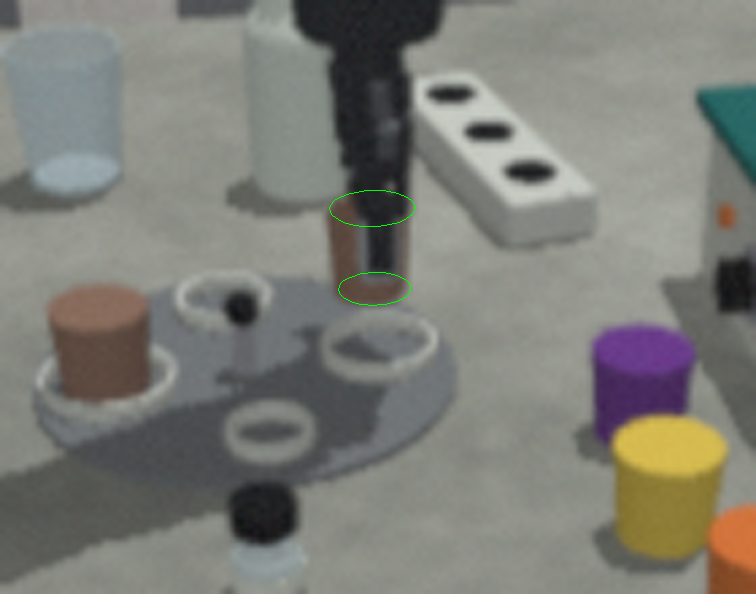

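>>> jog_arm --pt "-1 0 0 0.02 0" --pt "-1 0 0 0.01 0" --pt "-1 0 0 0.006 0" --pt "-1 0 0 0 0" --pt "-1 0 0 0 0"

```text
time_s: 16.8
tool_pos: [615.1, 316.9, 5.9]
tool_rot: [2.221, 2.221, 0.001]
force: [-0.3, -0.2, -0.6]
finger_gap: 43.0
```

>>> jog_arm --pt "-1 0 0 0.006 0" --pt "-1 0 0 0.0025 0" --pt "-1 0 0 0 0" --pt "-1 0 0 0 0"

```text
time_s: 17.2
tool_pos: [615.3, 317.0, -2.7]
tool_rot: [2.221, 2.221, 0.002]
force: [0.4, -0.7, 1.6]
finger_gap: 42.9
```

```bash
python3 - <<'E'
from fit import *
d=grab('side','s10.png'); im=cv2.resize(d['frame'][110:180,210:290,::-1],None,fx=8,fy=8,interpolation=cv2.INTER_CUBIC)
cv2.imwrite('pics/s10d.png',im)
E
```

```text
(no output)
```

View pics/s10d.png

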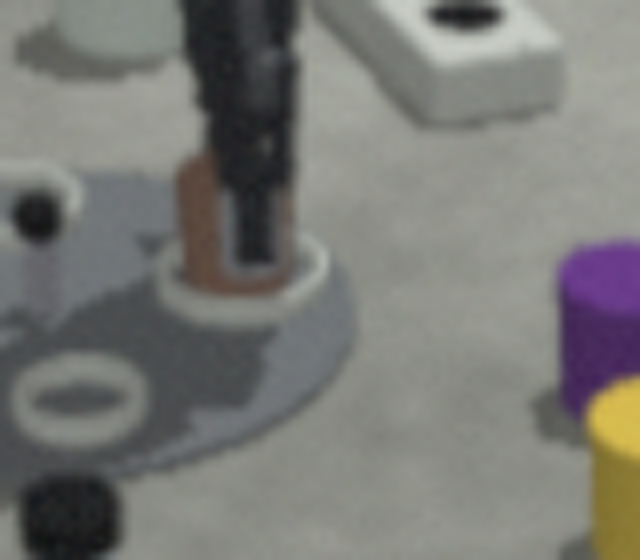

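>>> jog_arm --pt "0.1 0 0 0 0" --pt "0.3 0 0 0 0" --pt "0.5 0 0 0 0" --pt "0.5 0 0 0 0" --pt "0.5 0 0 -0.02 0" --pt "0.5 0 0 -0.03 0" --pt "0.8 0 0 -0.03 0" --pt "1 0 0 -0.03 0" --pt "1 0 0 0 0" --pt "1 0 0 0 0"

```text
time_s: 18.25
tool_pos: [615.7, 317.2, 108.0]
tool_rot: [2.221, 2.221, 0.004]
force: [-0.2, -0.7, -0.4]
finger_gap: 85.3
```

```bash
python3 - <<'E'
from fit import *
d=grab('side','s11.png'); im=cv2.resize(d['frame'][110:180,160:290,::-1],None,fx=6,fy=6,interpolation=cv2.INTER_CUBIC)
cv2.imwrite('pics/s11d.png',im)
E
```

```text
(no output)
```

View pics/s11d.png

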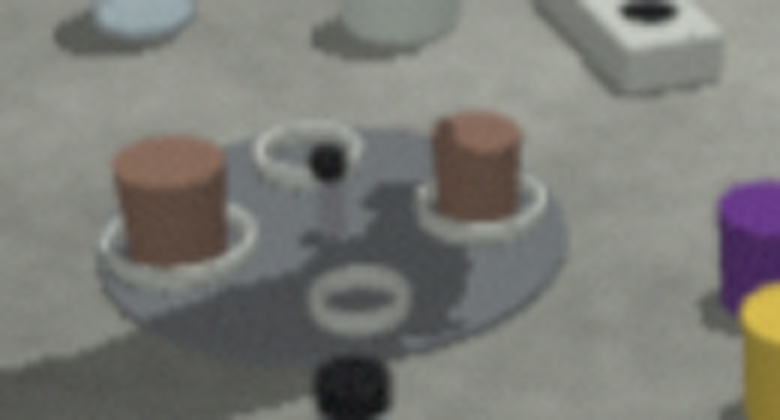

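>>> jog_arm --pt "1 -0.0404 0.0064 0 0" --pt "1 -0.0404 0.0064 0 0" --pt "1 -0.0404 0.0064 0 0" --pt "1 -0.0404 0.0064 0 0" --pt "1 -0.0404 0.0064 0 0" --pt "1 -0.0404 0.0064 0 0" --pt "1 -0.0404 0.0064 0 0" --pt "1 -0.0404 0.0064 0 0" --pt "1 0 0 0.02 0" --pt "1 0 0 0 0" --pt "1 0 0 0 0"

```text
time_s: 19.4
tool_pos: [663.9, -5.9, 84.0]
tool_rot: [-2.218, -2.218, 0.005]
force: [-0.6, 0.3, 1.0]
finger_gap: 85.1
```

```bash
python3 - <<'E'
from fit import *
d=grab('wrist','w12.png'); print(fit(d,666,-6,S['medium'])); cv2.imwrite('pics/w12.png',d['frame'][:,:,::-1])
E
```

```text
(array([663.19602692,  -5.08892816]), np.float64(137.712890625), np.float64(1799.0))
```

View pics/w12.png

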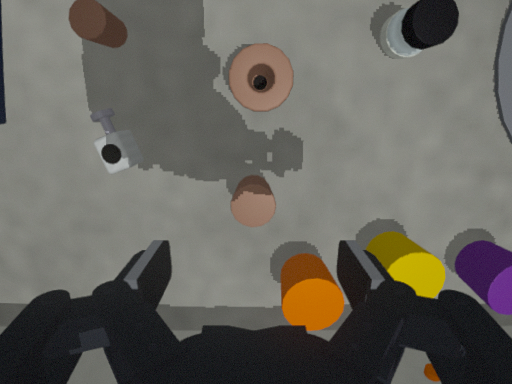

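>>> jog_arm --pt "1 0 0 0.03 0" --pt "1 0 0 0.03 0" --pt "1 0 0 0.02 0" --pt "1 0 0 0.01 0" --pt "1 0 0 0.005 0" --pt "1 0 0 0 0" --pt "1 0 0 0 0"

```text
time_s: 20.15
tool_pos: [667.2, -6.2, -6.6]
tool_rot: [2.22, 2.22, 0.003]
force: [0.1, 0.1, 0.1]
finger_gap: 85.3
```

```bash
python3 - <<'E'
from fit import *
d=grab('side','s13.png'); im=cv2.resize(d['frame'][110:220,220:340,::-1],None,fx=5,fy=5,interpolation=cv2.INTER_CUBIC)
cv2.imwrite('pics/s13d.png',im)
E
```

```text
(no output)
```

View pics/s13d.png

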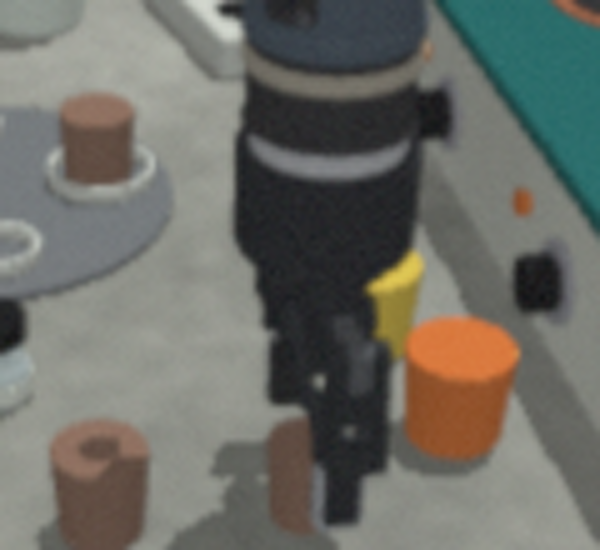

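```bash
python3 - <<'E'
from fit import *
d=load('s13.png')
f=lambda p:(proj(d,p)-[220,110]+.5)*5
for x in (667,672,677): print(x,f((x,-56,30)),f((x,-49,27)))
print(f((666,-6,44)),f((666,-6,0)),f((666-18,-6,44)))
E
```

```text
667 [334.54450556 533.24003127] [330.34365081 528.25409343]
672 [345.85111108 531.97465259] [341.54689106 527.00529128]
677 [357.13677009 530.71148111] [352.72958521 525.75865063]
[307.44114011 438.33422355] [303.27669223 514.21864051] [268.0767761  442.42662605]
```

>>> jog_arm --pt "1 0 -0.0015 0.002 0" --pt "-1 0 0 0 0" --pt "-1 0 0 0 0" --pt "-1 0 0 0 0" --pt "-1 0 0 0 0" --pt "-1 0 0 0 0" --pt "-1 0 0 0 0" --pt "-1 0 0 0 0" --pt "-1 0 0 0 0"

```text
time_s: 21.1
tool_pos: [664.8, -6.5, -10.0]
tool_rot: [2.221, 2.221, 0.001]
force: [0.1, -0.8, 2.7]
finger_gap: 34.0
```

>>> jog_arm --pt "-1 0 0 -0.01 0" --pt "-1 0 0 -0.02 0" --pt "-1 0 0 -0.03 0" --pt "-1 0 0 -0.03 0" --pt "-1 0 0 -0.02 0" --pt "-1 0 0 0 0" --pt "-1 0 0 0 0"

```text
time_s: 21.8
tool_pos: [664.5, -6.3, 99.6]
tool_rot: [2.221, 2.221, 0.0]
force: [-0.1, -0.7, -0.5]
finger_gap: 33.9
```

>>> jog_arm --pt "-1 0.0435 -0.0147 0 0" --pt "-1 0.0435 -0.0147 0 0" --pt "-1 0.0435 -0.0147 0 0" --pt "-1 0.0435 -0.0147 0 0" --pt "-1 0.0435 -0.0147 0 0" --pt "-1 0.0435 -0.0147 0 0" --pt "-1 0.0435 -0.0147 0 0" --pt "-1 0.0435 -0.0147 0 0" --pt "-1 0.0435 -0.0147 0 0" --pt "-1 0 0 0 0" --pt "-1 0 0 0 0" --pt "-1 0 0 0 0"

```text
time_s: 23.0
tool_pos: [531.6, 383.8, 97.7]
tool_rot: [-2.222, -2.22, 0.005]
force: [-0.6, -0.6, -0.3]
finger_gap: 33.9
```

>>> jog_arm --pt "-1 0 0 0.03 0" --pt "-1 0 0 0.02 0" --pt "-1 0 0 0.01 0" --pt "-1 0 0 0 0" --pt "-1 0 0 0 0" --pt "-1 0 0 0 0"

```text
time_s: 23.6
tool_pos: [533.5, 385.3, 41.4]
tool_rot: [2.222, 2.22, 0.004]
force: [-0.4, -0.3, -0.6]
finger_gap: 34.1
```

```bash
python3 - <<'E'
from fit import *
z=manip.read_state()['tool_pos'][2]
d=grab('side','s14.png'); im=cv2.resize(d['frame'][80:180,150:290,::-1],None,fx=5.4,fy=5.4,interpolation=cv2.INTER_CUBIC)
q=(sil(d,532.8,385.2,S['medium'],z+10)-[150,80]+.5)*5.4
for c in (q[:48],q[48:]): cv2.polylines(im,[c.astype(np.int32)],True,(0,255,0),1)
cv2.imwrite('pics/s14d.png',im)
E
```

```text
(no output)
```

View pics/s14d.png

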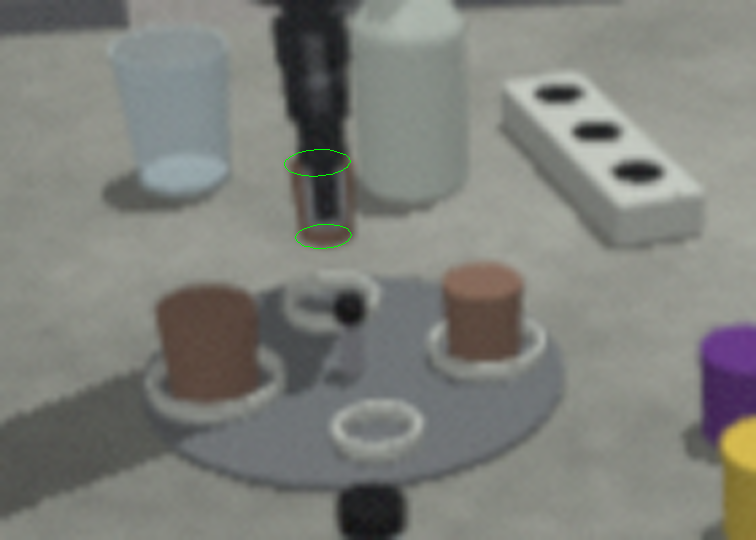

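>>> jog_arm --pt "-1 0 0 0.02 0" --pt "-1 0 0 0.012 0" --pt "-1 0 0 0.005 0" --pt "-1 0 0 0 0" --pt "-1 0 0 0 0" --pt "-1 0 0 0 0"

```text
time_s: 24.25
tool_pos: [532.8, 385.5, 3.6]
tool_rot: [2.221, 2.221, 0.003]
force: [0.8, 0.1, 0.1]
finger_gap: 33.9
```

>>> jog_arm --pt "-1 0 0 0.005 0" --pt "-1 0 0 0.002 0" --pt "-1 0 0 0 0" --pt "-1 0 0 0 0"

```text
time_s: 24.65
tool_pos: [532.1, 385.0, -4.6]
tool_rot: [-2.222, -2.221, 0.001]
force: [0.4, 0.8, -1.3]
finger_gap: 34.2
```

```bash
python3 - <<'E'
from fit import *
d=grab('side','s15.png'); im=cv2.resize(d['frame'][100:170,170:250,::-1],None,fx=8,fy=8,interpolation=cv2.INTER_CUBIC)
cv2.imwrite('pics/s15d.png',im)
E
```

```text
(no output)
```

View pics/s15d.png

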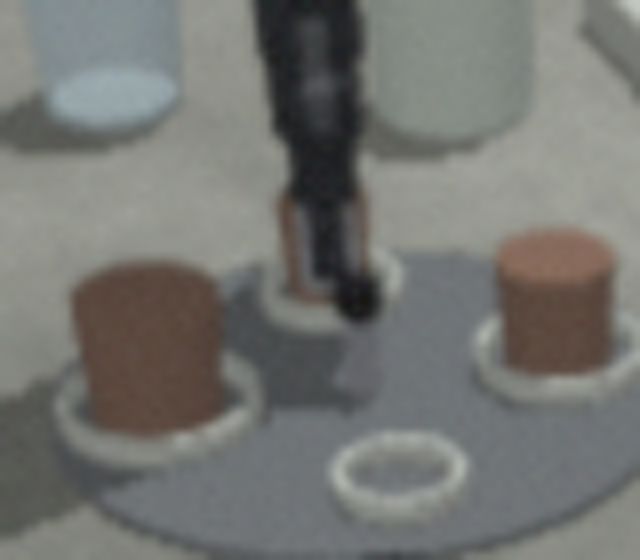

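>>> jog_arm --pt "0 0 0 0 0" --pt "0.1 0 0 0 0" --pt "0.2 0 0 0 0" --pt "0.2 0 0 0 0" --pt "0.2 0 0 -0.02 0" --pt "0.2 0 0 -0.03 0" --pt "0.2 0 0 -0.03 0" --pt "1 0 0 -0.03 0" --pt "1 0 0 0 0" --pt "1 0 0 0 0"

```text
time_s: 25.7
tool_pos: [533.1, 385.6, 107.0]
tool_rot: [2.221, 2.221, 0.005]
force: [0.2, 0.0, -0.3]
finger_gap: 85.4
```

```bash
python3 - <<'E'
from fit import *
d=grab('side','s16.png'); im=cv2.resize(d['frame'][100:170,170:250,::-1],None,fx=8,fy=8,interpolation=cv2.INTER_CUBIC)
cv2.imwrite('pics/s16d.png',im)
E
```

```text
(no output)
```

View pics/s16d.png

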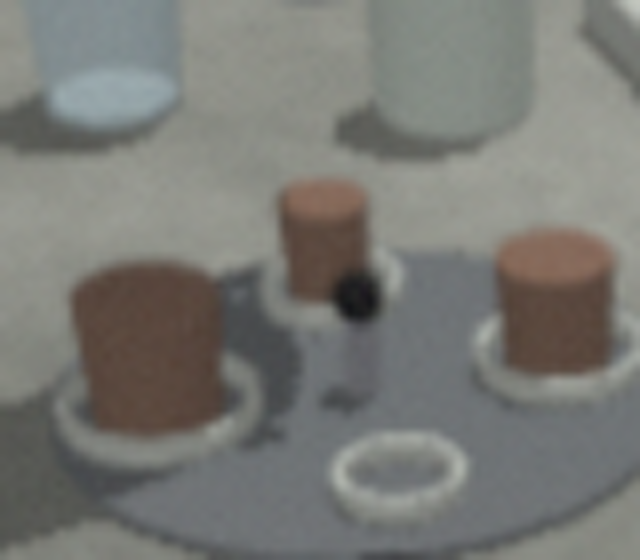

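>>> jog_arm --pt "1 -0.0457 0 0 0" --pt "1 -0.0457 0 0 0" --pt "1 -0.0457 0 0 0" --pt "1 -0.0457 0 0 0" --pt "1 -0.0457 0 0 0" --pt "1 -0.0457 0 0 0" --pt "1 -0.0457 0 0 0" --pt "1 -0.0457 0 0 0" --pt "1 -0.0457 0 0 0" --pt "1 -0.0457 0 0 0" --pt "1 -0.0457 0 0 0" --pt "1 0 0 0 0"

```text
time_s: 26.95
tool_pos: [530.6, -122.6, 103.2]
tool_rot: [-2.229, -2.212, 0.005]
force: [-0.9, 0.7, -0.7]
finger_gap: 85.5
```

>>> jog_arm --pt "1 0 0 0.03 0" --pt "1 0 0 0.03 0" --pt "1 0 0 0.02 0" --pt "1 0 0 0.02 0" --pt "1 0 0 0.01 0" --pt "1 0 0 0 0" --pt "1 0 0 0 0" --pt "1 0 0 0 0"

```text
time_s: 27.75
tool_pos: [533.3, -117.8, -3.1]
tool_rot: [2.22, 2.22, 0.002]
force: [-0.1, 0.3, 0.9]
finger_gap: 85.5
```

```bash
python3 - <<'E'
from fit import *
d=grab('side','s17.png'); im=cv2.resize(d['frame'][150:270,150:290,::-1],None,fx=5,fy=5,interpolation=cv2.INTER_CUBIC)
f=lambda p:(proj(d,p)-[150,150]+.5)*5
print('near finger expected at x=533:',f((533,-168,32)),'stopper',f((533,-118,40)),f((533,-118,0)))
cv2.imwrite('pics/s17d.png',im)
E
```

```text
near finger expected at x=533: [403.61285109 561.89791103] stopper [388.21263183 452.70607639] [392.88004283 524.80662375]
```

View pics/s17d.png

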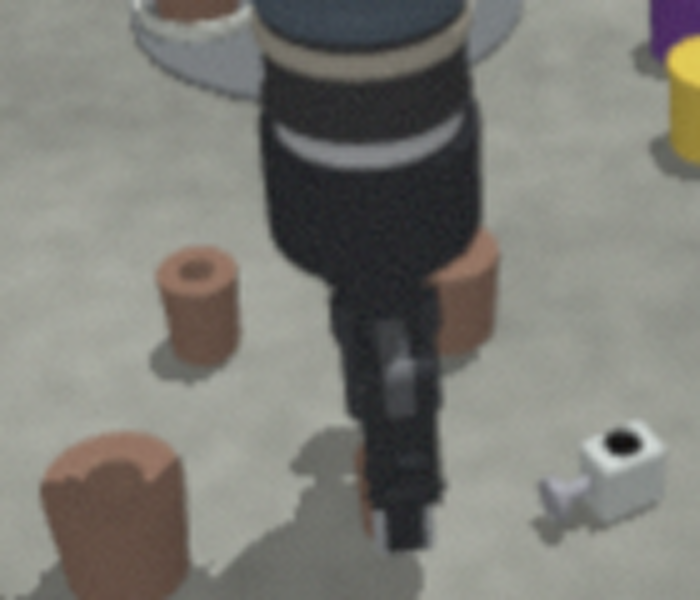

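>>> jog_arm --pt "1 0 -0.0005 0.006 0" --pt "-1 0 0 0 0" --pt "-1 0 0 0 0" --pt "-1 0 0 0 0" --pt "-1 0 0 0 0" --pt "-1 0 0 0 0" --pt "-1 0 0 0 0" --pt "-1 0 0 0 0" --pt "-1 0 0 0 0" --pt "-1 0 0 0 0"

```text
time_s: 28.8
tool_pos: [531.9, -117.8, -10.1]
tool_rot: [2.221, 2.221, 0.0]
force: [1.5, -0.7, 1.4]
finger_gap: 25.1
```

>>> jog_arm --pt "-1 0 0 -0.01 0" --pt "-1 0 0 -0.02 0" --pt "-1 0 0 -0.03 0" --pt "-1 0 0 -0.03 0" --pt "-1 0 0 -0.02 0" --pt "-1 0 0 0 0" --pt "-1 0 0 0 0"

```text
time_s: 29.5
tool_pos: [531.8, -117.5, 99.8]
tool_rot: [2.221, 2.221, 0.001]
force: [0.4, 0.4, -1.8]
finger_gap: 24.9
```

>>> jog_arm --pt "-1 0.0442 0.0017 0 0" --pt "-1 0.0442 0.0017 0 0" --pt "-1 0.0442 0.0017 0 0" --pt "-1 0.0442 0.0017 0 0" --pt "-1 0.0442 0.0017 0 0" --pt "-1 0.0442 0.0017 0 0" --pt "-1 0.0442 0.0017 0 0" --pt "-1 0.0442 0.0017 0 0" --pt "-1 0 0 0 0" --pt "-1 0 0 0 0" --pt "-1 0 0 0 0"

```text
time_s: 30.6
tool_pos: [544.3, 234.9, 98.0]
tool_rot: [-2.222, -2.22, 0.005]
force: [-0.9, -0.7, -0.7]
finger_gap: 24.6
```

>>> jog_arm --pt "-1 0 0 0.03 0" --pt "-1 0 0 0.02 0" --pt "-1 0 0 0.01 0" --pt "-1 0 0 0 0" --pt "-1 0 0 0 0" --pt "-1 0 0 0 0"

```text
time_s: 31.2
tool_pos: [546.5, 236.0, 41.3]
tool_rot: [2.221, 2.22, 0.004]
force: [-0.1, 0.2, 0.7]
finger_gap: 24.7
```

```bash
python3 - <<'E'
from fit import *
z=manip.read_state()['tool_pos'][2]
d=grab('side','s18.png'); im=cv2.resize(d['frame'][90:190,150:290,::-1],None,fx=5.4,fy=5.4,interpolation=cv2.INTER_CUBIC)
q=(sil(d,546.2,235.8,S['small'],z+10)-[150,90]+.5)*5.4
for c in (q[:48],q[48:]): cv2.polylines(im,[c.astype(np.int32)],True,(0,255,0),1)
cv2.imwrite('pics/s18d.png',im)
E
```

```text
(no output)
```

View pics/s18d.png

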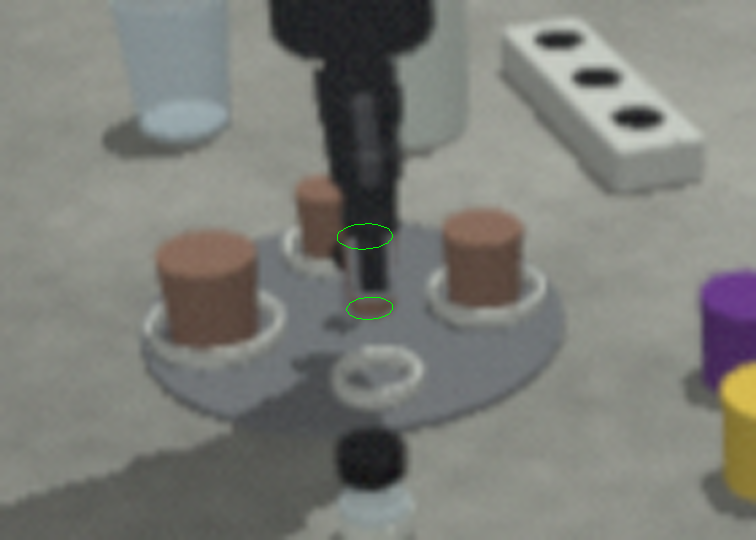

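>>> jog_arm --pt "-1 0 0 0.02 0" --pt "-1 0 0 0.012 0" --pt "-1 0 0 0.005 0" --pt "-1 0 0 0 0" --pt "-1 0 0 0 0" --pt "-1 0 0 0 0"

```text
time_s: 31.85
tool_pos: [546.0, 236.3, 3.5]
tool_rot: [2.221, 2.221, 0.002]
force: [0.2, -1.0, -1.1]
finger_gap: 24.7
```

>>> jog_arm --pt "-1 0 0 0.005 0" --pt "-1 0 0 0.002 0" --pt "-1 0 0 0 0" --pt "-1 0 0 0 0"

```text
time_s: 32.25
tool_pos: [545.1, 236.0, -4.5]
tool_rot: [-2.221, -2.221, 0.0]
force: [0.4, 0.3, -0.3]
finger_gap: 24.7
```

```bash
python3 - <<'E'
from fit import *
d=grab('side','s19.png'); im=cv2.resize(d['frame'][110:180,170:250,::-1],None,fx=8,fy=8,interpolation=cv2.INTER_CUBIC)
cv2.imwrite('pics/s19d.png',im)
E
```

```text
(no output)
```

View pics/s19d.png

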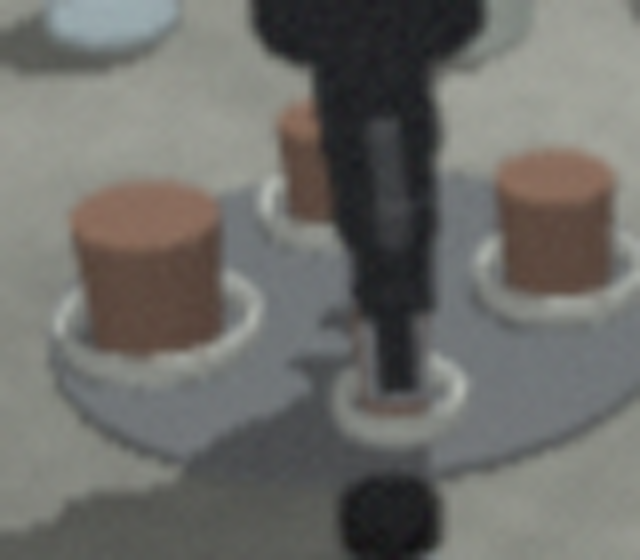

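>>> jog_arm --pt "-0.3 0 0 0 0" --pt "-0.15 0 0 0 0" --pt "0 0 0 0 0" --pt "0 0 0 0 0" --pt "0 0 0 -0.02 0" --pt "0 0 0 -0.03 0" --pt "0 0 0 -0.03 0" --pt "0 0 0 -0.03 0" --pt "0 -0.03 -0.03 -0.03 0" --pt "0 -0.03 -0.04 -0.03 0" --pt "0 -0.03 -0.04 0 0" --pt "0 -0.03 -0.04 0 0"

```text
time_s: 33.5
tool_pos: [401.8, 120.7, 161.7]
tool_rot: [2.219, 2.22, 0.004]
force: [-0.3, -0.9, 0.7]
finger_gap: 42.9
```

>>> jog_arm --pt "0 -0.04 -0.02 0 0" --pt "0 -0.04 -0.02 0 0" --pt "0 -0.04 0 0 0" --pt "0 -0.04 0 0 0" --pt "0 -0.04 0 0 0" --pt "0 0 0 0 0" --pt "0 0 0 0 0"

```text
time_s: 34.2
tool_pos: [361.9, -79.1, 160.3]
tool_rot: [-2.225, -2.218, -0.001]
force: [-0.1, 0.2, 0.0]
finger_gap: 43.2
```

```bash
python3 - <<'E'
from fit import *
W={'xl':(464.8,303.8),'large':(614.2,317.2),'medium':(532.8,385.2),'small':(546.2,235.8)}
t=grab('top','t20.png'); s=grab('side','s20.png')
for k,p in W.items():
    for d in (t,s):
        a=fit(d,*p,S[k],5); print(k,p,np.round(a[0],1),np.round(a[1:],0))
for k,p in [('xl',(429.5,-125)),('large',(572.4,0)),('medium',(462.5,6.1))]:
    a=fit(t,*p,S[k]); print('bored',k,p,np.round(a[0],1),round(a[1]))
a=cv2.resize(t['frame'][135:285,30:330,::-1],(800,400),interpolation=cv2.INTER_CUBIC); cv2.imwrite('pics/t20c.png',a)
a=cv2.resize(s['frame'][110:280,140:340,::-1],(700,595),interpolation=cv2.INTER_CUBIC); cv2.imwrite('pics/s20c.png',a)
E
```

```text
xl (464.8, 303.8) [465.6 304.3] [ 56. 604.]
xl (464.8, 303.8) [464.6 311.6] [ 62. 335.]
large (614.2, 317.2) [614.3 317.2] [ 44. 425.]
large (614.2, 317.2) [613.4 320.5] [ 53. 229.]
medium (532.8, 385.2) [533.3 386.4] [ 39. 299.]
medium (532.8, 385.2) [533.6 392.8] [ 48. 140.]
small (546.2, 235.8) [547.  235.6] [ 24. 147.]
small (546.2, 235.8) [545.9 241. ] [ 40. 110.]
bored xl (429.5, -125) [ 429.5 -125. ] 33
bored large (572.4, 0) [572.6  -0.8] 29
bored medium (462.5, 6.1) [462.5   6.2] 20
```

View pics/t20c.png

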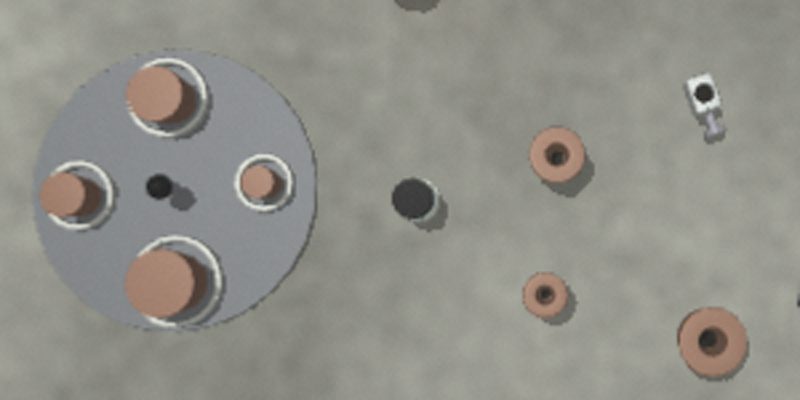

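View pics/s20c.png

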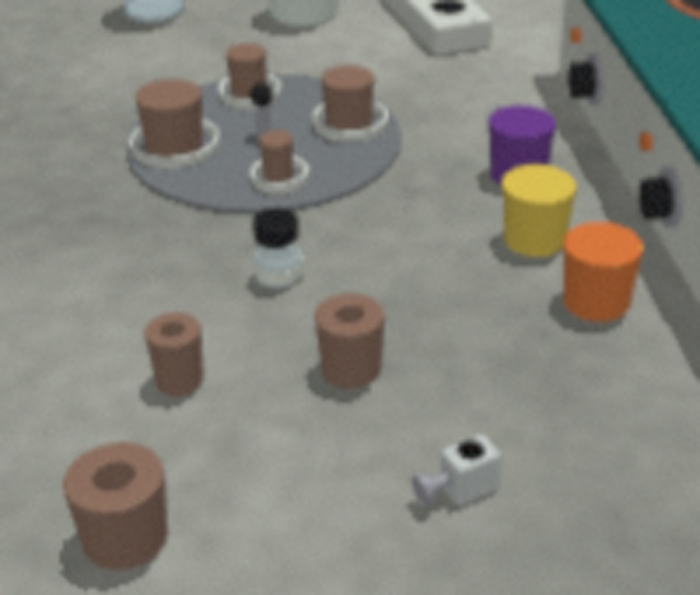

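All four solid stoppers stand upright in their wells, centred within about 1 mm in the top view. The bored stoppers have not moved, and the arm is clear of everything. Handing in.

```bash
python3 -c "
from station import manip
print(manip.finish_job())"
```

```text
the job is handed in; nothing more can be done
None
```

The four solid stoppers are in the caddy, each upright and narrow end down in the well of its size rank: XL in 66 mm, large in 57, medium in 48, small in 39. The job took about 34 s on the robot clock.

**Last checks:**
- **Top view:** each stopper fits within about 1 mm of its well centre.
- **Bored stoppers:** all three fit within 1 mm of where they started.
- **Coloured look-alikes:** they appear unmoved in the side view; I did not measure them again.
- **Arm:** it was parked clear of everything when I handed in.

**What failed or disagreed:**
- **First grasp:** the gripper closed on nothing just above the XL stopper. The fingertips sit about 33 mm higher relative to the reported TCP than the text says. I measured this in the pictures and went lower for every grasp after that; the XL stopper stayed upright.
- **Side view:** its fits read 3–8 mm farther in y than the top view. I put this down to the rims hiding the feet plus a small camera offset. The stoppers look seated in both views.

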